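Sweep the stray tea lights into the tray

TASK

Clear the dresser top in front of the kettle: with closed fingers, push the three red tea lights along the surface, slowly and without flicking them, through the open side of the wooden tray until all three stand wholly inside it. Push them only from the side, never gripping, lifting or tipping them, and leave the kettle, canister, trivet, jar, egg cup and spoon where they are. Finish with the hand clear.

Things in the scene. Friction and masses are not known exactly. Their poses are not given: they have to be found in the camera images.
- tealight1: one of three alike tea lights: a short aluminium cup 38 mm across and 16 mm tall (20 g) with red wax and a tiny pale wick; origin at the centre of its underside, z up. It starts flat on the dresser top (z = 0) and slides when pushed at its side
- tealight2: one of three alike tea lights: a short aluminium cup 38 mm across and 16 mm tall (20 g) with red wax and a tiny pale wick; origin at the centre of its underside, z up. It starts flat on the dresser top (z = 0) and slides when pushed at its side
- tealight3: one of three alike tea lights: a short aluminium cup 38 mm across and 16 mm tall (20 g) with red wax and a tiny pale wick; origin at the centre of its underside, z up. It starts flat on the dresser top (z = 0) and slides when pushed at its side
- tray: dark wooden tray fixed on the dresser top: walls 24 mm tall, 6 mm thick on the back and both sides, the fourth side open. Its dark lining is level with the dresser top: no sill. Origin at the centre of the inner floor (z = 0); x points from the open side to the back, y along the back wall. Inside: x from -70 (open edge) to +70 mm, y from -110 to +110 mm
- kettle: chrome kettle, 170 mm across and 210 mm tall, with a black bow handle; origin at the centre of its underside; a bystander, loose, to be left alone
- canister: stainless canister with a clamp latch, 104 mm across, 142 mm tall; origin at the centre of its underside; a bystander, loose, to be left alone
- trivet: round teal silicone trivet, 160 mm across, 8 mm thick; origin at the centre of its underside; a bystander, loose, to be left alone
- spice_jar: amber glass jar with a cork, 44 mm across, 60 mm tall; origin at the centre of its underside; a bystander, loose, to be left alone
- egg_cup: ochre egg cup, 50 mm across at the top, 55 mm tall; origin at the centre of its underside; a bystander, loose, to be left alone
- spoon: wooden spoon 200 mm long, lying flat along its x axis (handle towards -x, origin under its middle); a bystander, loose, to be left alone

How it is judged:
By the outcome, as a careful person would: the job done as asked, in the order asked, and still so for the second after the job is handed in, with the robot touching nothing.
It also fails if it takes over 72 s, if anything falls off the work surface, if the arm or the gripper's body presses on something with over 40 N, if the wrist force passes 120 N, or if a joint passes its speed limit or range.

ROBOT

A 6-joint arm with a two-finger parallel gripper is mounted at the origin on the work surface. World frame = base frame: x ahead of the robot, y to its left, z up, the work surface at z = 0. Lengths are in mm, angles in rad, forces in N, time in s.
With the tool pointing down it reaches from about 300 to 775 mm from the base axis. Payload 14.6 kg.
Tool frame: the origin (TCP) lies at the very end of the fingers, on their centre line; the grasp point (between the pads) lies 19 mm behind it; y points along the fingers, z is the direction in which the jaws open and shut, and the axes are right-handed (so a half turn about y gives the same grasp; the last joint's range is limited). The gripper opens to 94 mm and grips with 3 to 60 N. Pads are 16 mm wide; open, the fingers measure 119 mm over their backs; the gripper's body (75 mm by 177 mm) begins 78 mm behind the grasp point.
Start: joints at [-1.256, 0.3, 1.521, -0, 1.321, -0.067], TCP at [204.918, -510.39, 205.446] pointing down, gripper open.
Joint ranges: [-3.03, 3.03], [-0.79, 2.21], [0.23, 2.52], [-1.04, 4.18], [0, 3.07], [-2.55, 2.55]. Speed limits (rad/s): [2.22, 2.22, 2.57, 3.14, 3.14, 3.14].

INTERFACE

Orientations are given as [roll, pitch, yaw] about the fixed x, y, z axes, in that order (R = Rz(yaw) Ry(pitch) Rx(roll)).
In Python, from cell import monitor, optics, manip gives the robot as it stands.
- The arm moves only by the shell command python3 -m creep 'ROWS' [FORCE]. ROWS is JSON, a list of rows, each an object of numbers: "tx", "ty", "tz": the shift along the tool's x, y, z scaled (see below); "turn": the turn about the tool's y scaled (see below); "fingers": the finger opening in mm, from 0 to 94. In form: [{"tx": .., "ty": .., "tz": .., "turn": .., "fingers": ..}, ...]. A call has 1 to 20 rows; each row is the pose to reach, as a shift and turn from the pose measured when the call began, along the tool's axes at that moment, turning the shorter way round; what a row does not reach only later rows make up. The controller multiplies each number of a shift by 200 mm and each number of a turn by pi rad. A row lasts 1/10 s, in which the tool goes at most 50 mm and 8.59 degrees, less where a joint would pass 70% of its speed; a pose out of reach is approached as far as the arm can. A call with a number of a shift or a turn outside -1 to 1 is refused whole. A call with a gripper value outside its range is refused whole. The fingers move at their own pace and stop on an object; FORCE is the grip in N (left out, the last holds). Time passes only in rows, so rows that repeat a pose let the fingers close. It gives the time, the measured TCP pose, the force and the opening at its end, in the units of the state.
- monitor.read_state(): the state, without advancing time (a new reading comes with each control period).
- optics.camera(name): name is "scene" or "side" or "wrist"; returns a dict with "frame" (400x640x3 uint8, red, green, blue), "range_z" (400x640 float32, mm along the optical axis (not along the pixel's ray), 0 where there is no reading), "fx", "fy", "cx", "cy" (pixels), "R" (3x3) and "t" (3): a world point X has camera coordinates R X + t; the wrist camera has in their place "mount" (4x4, takes a point from camera to tool coordinates, whose origin is the TCP and whose axes are the tool frame's). Camera axes: x right, y down, z forward; pixel columns grow to the right and rows downward; lengths in mm; the calibration is good to about 2 mm. A picture is of the moment at which its call begins: read the wrist's pose just before it.
- manip.sign_off(): hands the job in, once; it reports no verdict.
The state is a dict: "clock": time; "joints": joint angles; "qd": joint speeds; "effort": joint torques, N m; "eef_pos": TCP position; "eef_rot": TCP orientation; "wrist_force": force on the tool from outside, world axes, zero at the start; "moment": the same for the moment, N m; "finger_gap": finger opening in mm.
Only numpy, scipy, OpenCV 4.12 (cv2) and the standard library are available. Lean on these libraries where they do the work, as an engineer would, in place of code of your own. Each camera call takes 0.05 s, during which the arm holds its last target.

## Working session

There is one attempt and no reset: what is moved stays moved. The work goes in short steps, Python scripts to look and compute and a shell command to move; the robot and the scene stay as the last step left them, time stands still between calls to the robot, and variables do not carry over. Pictures are saved under pics/ and viewed, and the job is handed in when it is done.

```bash
ls; mkdir -p pics; python3 - <<'E'
from cell import monitor, optics, manip
import cv2
s=monitor.read_state()
for k,v in s.items(): print(k,v)
for n in ["scene","side","wrist"]:
    c=optics.camera(n); cv2.imwrite(f"pics/{n}0.png",c["frame"][:,:,::-1])
    import numpy as np
    np.savez(f"{n}0.npz",**c)
    print(n,[c[k] for k in ("fx","fy","cx","cy")], c.get("R"),c.get("t"),c.get("mount"))
E
```

```text
pics
clock 0.0
joints [-1.25559611e+00  3.00471440e-01  1.52157613e+00  1.10338367e-05
  1.32067168e+00 -6.66145728e-02]
qd [ 4.88693061e-04 -2.40992808e-05 -5.41290936e-04 -1.42300120e-03
  3.88922614e-04 -2.74878778e-04]
effort [ 4.21532131e-04 -5.31811595e+01 -3.52739525e+01  7.07983668e-02
  2.43141095e-02 -1.27098001e-04]
eef_pos [ 204.84669664 -510.15616421  204.88822992]
eef_rot [-1.57191972e+00  8.56563402e-05 -2.75978065e+00]
wrist_force [ 0.10883631  0.097487   -0.00492049]
moment [-0.01564467 -0.03484478  0.0336687 ]
finger_gap 94.01320422295682
scene [435.99972389861773, 435.99972389861773, 317.22308833696906, 197.9452085733063] [[ 0.7197609   0.69421413  0.00331518]
 [ 0.60628818 -0.6262588  -0.49011688]
 [-0.3381699   0.35477692 -0.87165042]] [-381.27195869 -402.71025928 1286.53544861] None
side [455.93450050300095, 455.93450050300095, 322.0161367243768, 202.68663590007998] [[-0.74936507 -0.66191223 -0.01800532]
 [-0.34646629  0.41512449 -0.84120911]
 [ 0.56428105 -0.62413449 -0.54041007]] [403.7044929  264.00205806 880.5346596 ] None
wrist [323.770019237531, 323.770019237531, 318.9796887020486, 196.13259235495585] None None [[-7.94450145e-04  9.70621834e-01  2.40608863e-01 -6.92004891e+01]
 [-5.94512640e-04 -2.40609355e-01  9.70621855e-01 -1.77495928e+02]
 [ 9.99999508e-01  6.28065662e-04  7.68199086e-04  1.21321449e+00]
 [ 0.00000000e+00  0.00000000e+00  0.00000000e+00  1.00000000e+00]]
```

View pics/scene0.png

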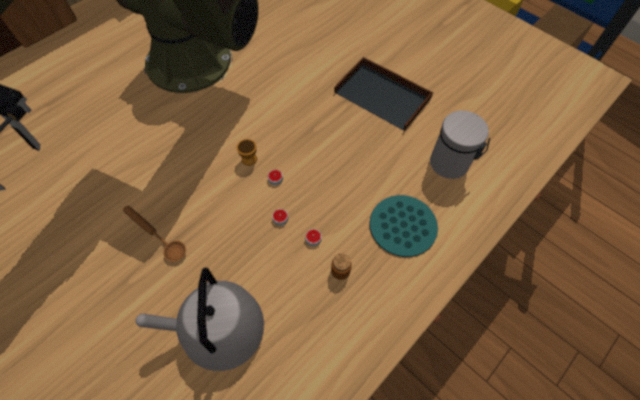

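View pics/side0.png

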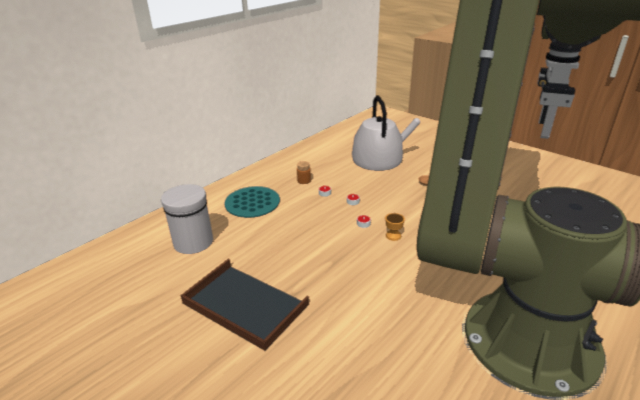

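View pics/wrist0.png

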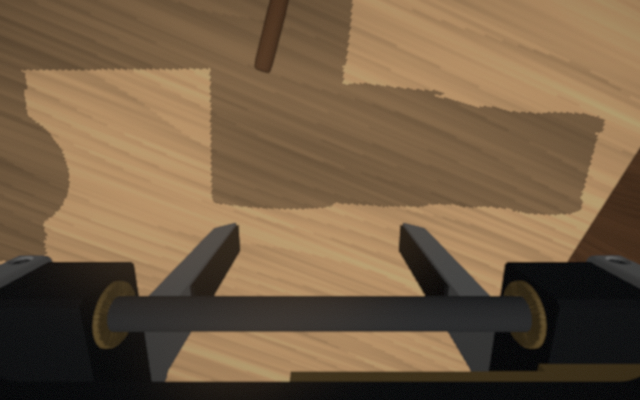

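The scene view shows tea lights at about (275,176), (280,216) and (313,237). The tray's corners are near (336,93), (365,62), (432,95) and (405,127), and its open side faces the tea lights. Next I measure them.

```bash
cat > h.py <<'E'
import numpy as np, cv2
def load(n): return dict(np.load(n,allow_pickle=True))
def ray(c,u,v):
    d=np.array([(u-c["cx"])/c["fx"],(v-c["cy"])/c["fy"],1.0]); R=c["R"]; o=-R.T@c["t"]; return o,R.T@d
def onz(c,u,v,z):
    o,d=ray(c,u,v); return o+d*(z-o[2])/d[2]
def tri(c1,p1,c2,p2):
    o1,d1=ray(c1,*p1);o2,d2=ray(c2,*p2)
    s=np.linalg.lstsq(np.c_[d1,-d2],o2-o1,rcond=None)[0]
    a,b=o1+s[0]*d1,o2+s[1]*d2; return (a+b)/2,np.linalg.norm(a-b)
def reds(c,amin=15):
    f=c["frame"].astype(int); m=((f[...,0]>110)&(f[...,1]<60)&(f[...,2]<70)).astype(np.uint8)
    n,l,st,ce=cv2.connectedComponentsWithStats(m)
    return [(ce[i],st[i,4]) for i in range(1,n) if st[i,4]>=amin]
E
python3 - <<'E'
from h import *
S=load("scene0.npz");D=load("side0.npz")
rs=reds(S);rd=reds(D)
for p,a in rs: print("sc",p,a,onz(S,*p,15).round(1))
for p,a in rd: print("sd",p,a,onz(D,*p,15).round(1))
for p,a in rs:
    for q,b in rd:
        X,e=tri(S,p,D,q)
        if e<12 and abs(X[2]-15)<15: print(X.round(1),e.round(1))
# zoom tray
for n,c,(x0,y0,x1,y1) in(("s",S,(320,45,450,140)),("d",D,(170,250,320,355))):
    im=cv2.resize(c["frame"][y0:y1,x0:x1,::-1],None,fx=5,fy=5,interpolation=cv2.INTER_CUBIC); cv2.imwrite(f"pics/tray_{n}.png",im)
E
```

```text
sc [274.5959596  175.36363636] 99 [ 480.6 -100.6   15. ]
sc [279.52678571 215.19642857] 112 [ 569.2 -168.2   15. ]
sc [312.98387097 235.62096774] 124 [ 662.1 -151.2   15. ]
sd [324.19230769 188.53846154] 26 [ 663.9 -151.8   15. ]
sd [352.66666667 196.74074074] 27 [ 571.4 -169.5   15. ]
sd [363.07894737 218.78947368] 38 [ 482.1 -100.5   15. ]
[ 481.3 -100.4   15.5] 1.1
[ 570.  -168.3   16.2] 0.8
[ 662.7 -151.2   15.8] 1.0
```

```bash
python3 - <<'E'
from h import *
S=load("scene0.npz")
# rectified top-down view of z=0 for plain viewing: 2 mm... print ranges
for u,v in [(247,155),(341,268),(403,225),(452,165),(175,252),(128,210),(220,330),(145,320),(336,93),(365,62),(432,95),(405,127),(625,85),(470,5)]:
    print((u,v),onz(S,u,v,0).round(0))
E
```

```text
(247, 155) [ 377. -102.   -0.]
(341, 268) [ 757. -160.    0.]
(403, 225) [790.  21.   0.]
(452, 165) [774. 241.   0.]
(175, 252) [ 460. -394.    0.]
(128, 210) [ 292. -406.    0.]
(220, 330) [ 668. -435.    0.]
(145, 320) [ 539. -531.    0.]
(336, 93) [397. 214.   0.]
(365, 62) [376. 362.  -0.]
(432, 95) [596. 396.   0.]
(405, 127) [612. 254.   0.]
(625, 85) [970. 811.   0.]
(470, 5) [452. 795.   0.]
```

View pics/tray_s.png

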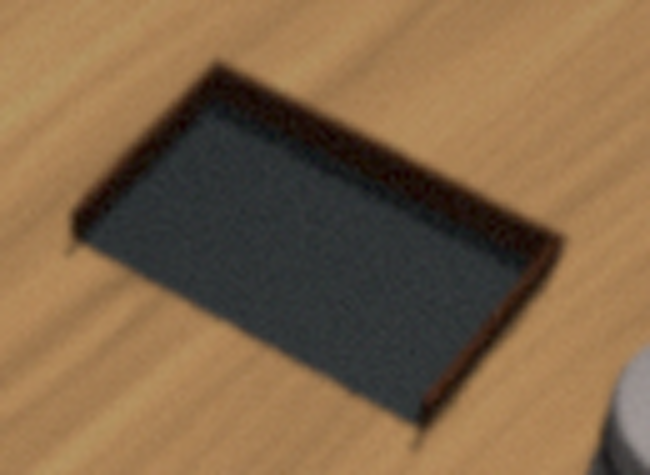

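View pics/tray_d.png

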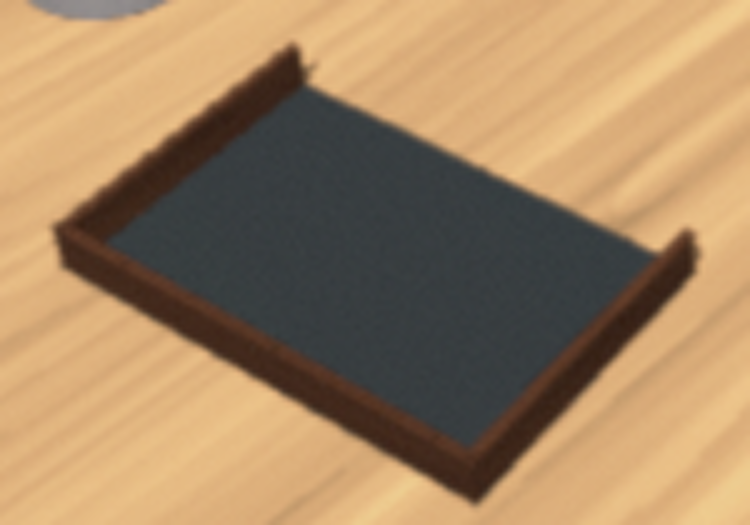

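```bash
python3 - <<'E'
from h import *
S=load("scene0.npz");D=load("side0.npz")
A=[]
for n,a,b in (("openL",(336,92.8),(301.6,301.6)),("openR",(404,129.5),(230.4,267.4)),("backLtop",(363.6,58.2),(265.4,342.4)),("backRtop",(433,92.8),(181.6,295.8))):
    X,e=tri(S,a,D,b);print(n,X.round(1),e.round(1)); A.append(X)
l,r,bl,br=A
for nm,d in(("open",r-l),("back",br-bl),("left",bl-l),("right",br-r)): print(nm,np.hypot(*d[:2]),np.degrees(np.arctan2(d[1],d[0])))
# kettle/jar etc outlines at z
for nm,p,q in (("jar top",(342,260),(304,164)),("egg",(247,146),(395,217))):
    print(nm,tri(S,p,D,q))
E
```

```text
openL [401.8 214.4   3.6] 8.2
openR [ 6.144e+02  2.436e+02 -2.000e-01] 3.7
backLtop [373.9 351.7  19.8] 5.4
backRtop [600.3 383.4  21.1] 3.9
open 214.62177100520208 7.797954588069941
back 228.57857535329308 7.95102120111946
left 140.10592022766986 101.47843451443343
right 140.51525680804963 95.77414653991504
jar top (array([ 758.13900234, -164.68150306,   59.46488736]), np.float64(3.9857778930113597))
egg (array([ 390.8576771 , -106.29080647,   57.57962654]), np.float64(3.5635120554763366))
```

```bash
cat >> h.py <<'E'
from scipy.spatial.transform import Rotation as Ro
def go(x,y,z,phi):
    """units to reach TCP x,y,z with tool -x pointing along world angle phi (deg)"""
    from cell import monitor
    s=monitor.read_state(); R=Ro.from_euler("xyz",s["eef_rot"]).as_matrix(); p=s["eef_pos"]
    d=R.T@(np.array([x,y,z])-p)/200
    yaw=np.degrees(np.arctan2(R[1,0],R[0,0])); dy=(phi-180-yaw+180)%360-180
    print("t",s["clock"],"pos",p.round(1),"phi",round(yaw+180,2),"-> tx ty tz",d.round(4),"turn",round(-dy/180,4))
def plan(l,t,back=45):
    l,t=np.array(l,float),np.array(t,float); d=t-l; L=np.hypot(*d); u=d/L
    phi=np.degrees(np.arctan2(u[1],u[0])); return phi,l-u*back,t-u*27,L
E
python3 - <<'E'
from h import *
for l,t in (((481.3,-100.4),(438,290)),((570.,-168.3),(498,298)),((662.7,-151.2),(558,306))):
    print(plan(l,t))
phi,s,e,L=plan((481.3,-100.4),(438,290)); go(*s,80,phi)
E
```

```text
(np.float64(96.32891590314195), array([ 486.26061672, -145.12574518]), array([440.97637003, 263.16455289]), np.float64(392.7939027021677))
(np.float64(98.7775526540945), array([ 576.86693954, -212.77297091]), array([502.12016372, 271.31621745]), np.float64(471.8259106916448))
(np.float64(102.89847841515034), array([ 672.74509033, -195.06452052]), array([564.0270542 , 279.68128769]), np.float64(469.0351052959682))
t 0.15 pos [ 204.8 -510.2  205. ] phi 21.87 -> tx ty tz [-1.9859  0.6262 -1.1693] turn -0.4136
```

```bash
python3 -m creep '[{"tx":-0.3,"ty":0,"tz":-0.18,"turn":-0.05,"fingers":0},{"tx":-0.5,"ty":0,"tz":-0.3,"turn":-0.1,"fingers":0},{"tx":-0.7,"ty":0,"tz":-0.42,"turn":-0.15,"fingers":0},{"tx":-0.9,"ty":0,"tz":-0.54,"turn":-0.2,"fingers":0},{"tx":-1,"ty":0,"tz":-0.6,"turn":-0.25,"fingers":0},{"tx":-1,"ty":0,"tz":-0.6,"turn":-0.3,"fingers":0},{"tx":-1,"ty":0,"tz":-0.6,"turn":-0.35,"fingers":0},{"tx":-1,"ty":0,"tz":-0.6,"turn":-0.414,"fingers":0},{"tx":-1,"ty":0,"tz":-0.6,"turn":-0.414,"fingers":0},{"tx":-1,"ty":0,"tz":-0.6,"turn":-0.414,"fingers":0}]' 10; python3 - <<'E'
from h import *
phi,s,e,L=plan((481.3,-100.4),(438,290)); go(*s,80,phi)
E
```

```text
clock: 1.15
eef_pos: [345.7, -324.2, 205.0]
eef_rot: [-1.571, 0.001, -1.458]
wrist_force: [-0.7, -0.6, -0.0]
finger_gap: 17.2
t 1.15 pos [ 345.7 -324.2  205. ] phi 96.49 -> tx ty tz [-0.8098  0.6256  0.7998] turn 0.0009
```

```bash
python3 -m creep '[{"tx":-0.2,"ty":0.1,"tz":0.2,"turn":0,"fingers":0},{"tx":-0.4,"ty":0.2,"tz":0.4,"turn":0,"fingers":0},{"tx":-0.6,"ty":0.3,"tz":0.6,"turn":0,"fingers":0},{"tx":-0.75,"ty":0.4,"tz":0.75,"turn":0,"fingers":0},{"tx":-0.81,"ty":0.5,"tz":0.8,"turn":0,"fingers":0},{"tx":-0.81,"ty":0.62,"tz":0.8,"turn":0,"fingers":0},{"tx":-0.81,"ty":0.62,"tz":0.8,"turn":0,"fingers":0},{"tx":-0.81,"ty":0.62,"tz":0.8,"turn":0,"fingers":0}]'; python3 - <<'E'
from h import *
from cell import monitor,optics
s=monitor.read_state(); c=optics.camera("wrist"); cv2.imwrite("pics/w1.png",c["frame"][:,:,::-1])
T=np.eye(4);T[:3,:3]=Ro.from_euler("xyz",s["eef_rot"]).as_matrix();T[:3,3]=s["eef_pos"]
M=np.linalg.inv(T@c["mount"]); c["R"]=M[:3,:3];c["t"]=M[:3,3]
for p,a in reds(c): print(p,a,onz(c,*p,15).round(1))
phi,s,e,L=plan((481.3,-100.4),(438,290)); go(*s,5,phi)
E
```

```text
clock: 1.95
eef_pos: [486.2, -145.4, 81.6]
eef_rot: [-1.571, 0.001, -1.46]
wrist_force: [1.0, 0.2, 1.2]
finger_gap: 0.2
[318.78870139 150.27512839] 1363 [ 481.3 -102.5   15. ]
[536.43782837 239.0262697 ] 1142 [ 663.1 -153.6   15. ]
[418.89605735 246.3297491 ] 1116 [ 570.3 -170.3   15. ]
t 2.0 pos [ 486.6 -145.8   82.3] phi 96.36 -> tx ty tz [-0.0033  0.3867 -0.0015] turn 0.0002
```

View pics/w1.png

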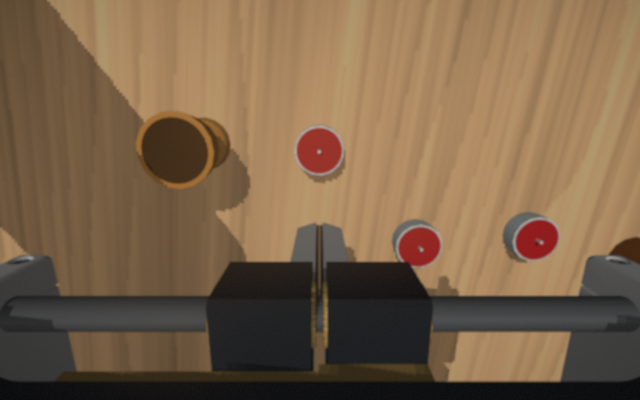

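The wrist view puts tea light 1 dead ahead of the closed fingers at (319,150), and it agrees with the scene cameras to 2 mm. I descend behind it and start a slow push.

```bash
python3 -m creep '[{"tx":0,"ty":0.15,"tz":0,"turn":0,"fingers":0},{"tx":0,"ty":0.28,"tz":0,"turn":0,"fingers":0},{"tx":0,"ty":0.36,"tz":0,"turn":0,"fingers":0},{"tx":0,"ty":0.387,"tz":0,"turn":0,"fingers":0},{"tx":0,"ty":0.387,"tz":0,"turn":0,"fingers":0},{"tx":-0.03,"ty":0.387,"tz":0,"turn":0,"fingers":0},{"tx":-0.05,"ty":0.387,"tz":0,"turn":0,"fingers":0},{"tx":-0.07,"ty":0.387,"tz":0,"turn":0,"fingers":0},{"tx":-0.085,"ty":0.387,"tz":0,"turn":0,"fingers":0},{"tx":-0.1,"ty":0.387,"tz":0,"turn":0,"fingers":0},{"tx":-0.12,"ty":0.387,"tz":0,"turn":0,"fingers":0},{"tx":-0.145,"ty":0.387,"tz":0,"turn":0,"fingers":0},{"tx":-0.17,"ty":0.387,"tz":0,"turn":0,"fingers":0},{"tx":-0.195,"ty":0.387,"tz":0,"turn":0,"fingers":0},{"tx":-0.22,"ty":0.387,"tz":0,"turn":0,"fingers":0},{"tx":-0.245,"ty":0.387,"tz":0,"turn":0,"fingers":0},{"tx":-0.27,"ty":0.387,"tz":0,"turn":0,"fingers":0},{"tx":-0.295,"ty":0.387,"tz":0,"turn":0,"fingers":0},{"tx":-0.31,"ty":0.387,"tz":0,"turn":0,"fingers":0},{"tx":-0.32,"ty":0.387,"tz":0,"turn":0,"fingers":0}]'
cat >> h.py <<'E'
def look(tag):
    from cell import monitor,optics
    s=monitor.read_state(); c=optics.camera("wrist"); cv2.imwrite(f"pics/{tag}.png",c["frame"][:,:,::-1])
    T=np.eye(4);T[:3,:3]=Ro.from_euler("xyz",s["eef_rot"]).as_matrix();T[:3,3]=s["eef_pos"]
    M=np.linalg.inv(T@c["mount"]); c["R"]=M[:3,:3];c["t"]=M[:3,3]
    for p,a in reds(c,60):
        X=onz(c,*p,15); print(p.round(0),a,"world",X.round(1),"tool",(T[:3,:3].T@(X-T[:3,3])).round(1))
E
python3 - <<'E'
from h import *
look("w2"); phi,s,e,L=plan((481.3,-100.4),(438,290)); go(*e,5,phi)
E
```

```text
clock: 4.0
eef_pos: [479.5, -81.9, 5.0]
eef_rot: [-1.57, 0.0, -1.46]
wrist_force: [0.5, -0.1, -0.8]
finger_gap: 0.3
[319. 195.] 2831 world [476.4 -54.5  15. ] tool [-27.6 -10.   -0.1]
t 4.05 pos [479.5 -81.8   5. ] phi 96.37 -> tx ty tz [-1.7354e+00  8.0000e-04 -1.0000e-04] turn 0.0002
```

View pics/w2.png

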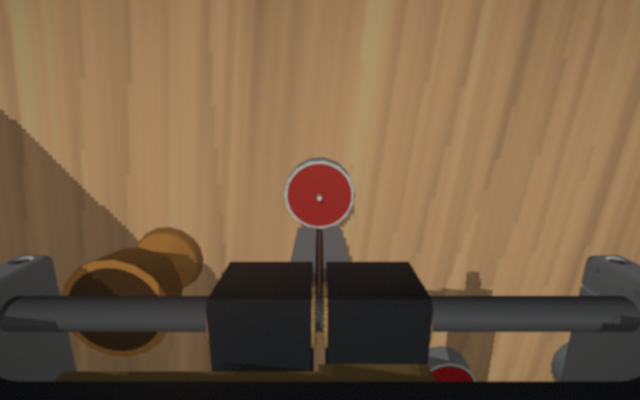

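It is in contact and centred at (319,195), so I keep pushing at about 60 mm/s.

```bash
python3 -m creep '[{"tx":-0.015},{"tx":-0.04},{"tx":-0.07},{"tx":-0.1},{"tx":-0.13},{"tx":-0.16},{"tx":-0.19},{"tx":-0.22},{"tx":-0.25},{"tx":-0.28},{"tx":-0.31},{"tx":-0.34},{"tx":-0.37},{"tx":-0.4},{"tx":-0.43},{"tx":-0.46},{"tx":-0.49},{"tx":-0.52},{"tx":-0.54},{"tx":-0.55}]'
python3 - <<'E'
from h import *
look("w3"); phi,s,e,L=plan((481.3,-100.4),(438,290)); go(*e,5,phi)
E
```

```text
[319. 195.] 2828 world [476.3 -54.3  15. ] tool [-27.6 -10.   -0.1]
t 4.1 pos [479.5 -82.    5. ] phi 96.37 -> tx ty tz [-1.7366e+00  8.0000e-04  1.0000e-04] turn 0.0002$[0]: bad value
```

All keys are needed in each row, so the call was refused and nothing moved.

```bash
python3 -m creep '[{"tx":-0.015,"ty":0,"tz":0,"turn":0,"fingers":0},{"tx":-0.04,"ty":0,"tz":0,"turn":0,"fingers":0},{"tx":-0.07,"ty":0,"tz":0,"turn":0,"fingers":0},{"tx":-0.1,"ty":0,"tz":0,"turn":0,"fingers":0},{"tx":-0.13,"ty":0,"tz":0,"turn":0,"fingers":0},{"tx":-0.16,"ty":0,"tz":0,"turn":0,"fingers":0},{"tx":-0.19,"ty":0,"tz":0,"turn":0,"fingers":0},{"tx":-0.22,"ty":0,"tz":0,"turn":0,"fingers":0},{"tx":-0.25,"ty":0,"tz":0,"turn":0,"fingers":0},{"tx":-0.28,"ty":0,"tz":0,"turn":0,"fingers":0},{"tx":-0.31,"ty":0,"tz":0,"turn":0,"fingers":0},{"tx":-0.34,"ty":0,"tz":0,"turn":0,"fingers":0},{"tx":-0.37,"ty":0,"tz":0,"turn":0,"fingers":0},{"tx":-0.4,"ty":0,"tz":0,"turn":0,"fingers":0},{"tx":-0.43,"ty":0,"tz":0,"turn":0,"fingers":0},{"tx":-0.46,"ty":0,"tz":0,"turn":0,"fingers":0},{"tx":-0.49,"ty":0,"tz":0,"turn":0,"fingers":0},{"tx":-0.52,"ty":0,"tz":0,"turn":0,"fingers":0},{"tx":-0.54,"ty":0,"tz":0,"turn":0,"fingers":0},{"tx":-0.55,"ty":0,"tz":0,"turn":0,"fingers":0}]'
python3 - <<'E'
from h import *
look("w3"); phi,s,e,L=plan((481.3,-100.4),(438,290)); go(*e,5,phi)
E
```

```text
clock: 6.1
eef_pos: [467.3, 27.7, 5.0]
eef_rot: [-1.57, 0.001, -1.459]
wrist_force: [0.1, 0.2, 0.4]
finger_gap: 0.4
[319. 195.] 2839 world [464.1  55.1  15. ] tool [-27.6  -9.9  -0.1]
t 6.15 pos [467.2  27.8   5. ] phi 96.39 -> tx ty tz [-1.1844e+00  7.0000e-04  4.0000e-04] turn 0.0003
```

Still centred. I continue in two calls with a look between them.

```bash
python3 -m creep '[{"tx":-0.015,"ty":0,"tz":0,"turn":0,"fingers":0},{"tx":-0.04,"ty":0,"tz":0,"turn":0,"fingers":0},{"tx":-0.07,"ty":0,"tz":0,"turn":0,"fingers":0},{"tx":-0.105,"ty":0,"tz":0,"turn":0,"fingers":0},{"tx":-0.14,"ty":0,"tz":0,"turn":0,"fingers":0},{"tx":-0.175,"ty":0,"tz":0,"turn":0,"fingers":0},{"tx":-0.21,"ty":0,"tz":0,"turn":0,"fingers":0},{"tx":-0.245,"ty":0,"tz":0,"turn":0,"fingers":0},{"tx":-0.28,"ty":0,"tz":0,"turn":0,"fingers":0},{"tx":-0.315,"ty":0,"tz":0,"turn":0,"fingers":0},{"tx":-0.35,"ty":0,"tz":0,"turn":0,"fingers":0},{"tx":-0.385,"ty":0,"tz":0,"turn":0,"fingers":0},{"tx":-0.42,"ty":0,"tz":0,"turn":0,"fingers":0},{"tx":-0.455,"ty":0,"tz":0,"turn":0,"fingers":0},{"tx":-0.49,"ty":0,"tz":0,"turn":0,"fingers":0},{"tx":-0.52,"ty":0,"tz":0,"turn":0,"fingers":0},{"tx":-0.55,"ty":0,"tz":0,"turn":0,"fingers":0},{"tx":-0.58,"ty":0,"tz":0,"turn":0,"fingers":0},{"tx":-0.605,"ty":0,"tz":0,"turn":0,"fingers":0},{"tx":-0.62,"ty":0,"tz":0,"turn":0,"fingers":0}]'
python3 - <<'E'
from h import *
look("w4"); phi,s,e,L=plan((481.3,-100.4),(438,290)); go(*e,5,phi)
E
```

```text
clock: 8.15
eef_pos: [453.4, 151.5, 5.1]
eef_rot: [-1.57, 0.001, -1.459]
wrist_force: [-0.1, 0.0, 0.2]
finger_gap: 0.4
[319. 195.] 2765 world [450.2 178.8  15. ] tool [-27.6  -9.9  -0.1]
t 8.2 pos [453.4 151.6   5.1] phi 96.41 -> tx ty tz [-0.5612  0.0007  0.0007] turn 0.0004
```

View pics/w4.png

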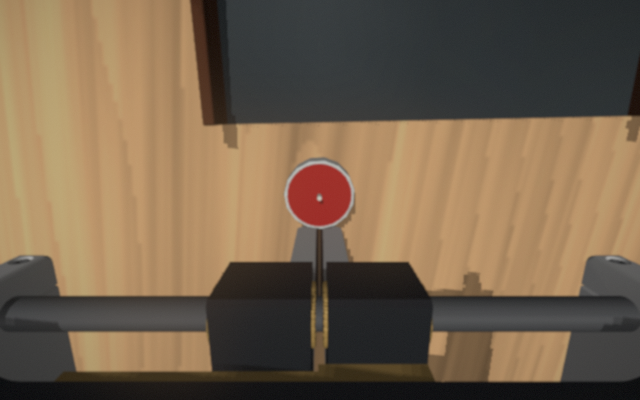

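The tea light at (319,195) is on course. The tray's open edge runs from about (222,123) to (630,116), with the left wall well clear.

```bash
python3 -m creep '[{"tx":-0.015,"ty":0,"tz":0,"turn":0,"fingers":0},{"tx":-0.04,"ty":0,"tz":0,"turn":0,"fingers":0},{"tx":-0.07,"ty":0,"tz":0,"turn":0,"fingers":0},{"tx":-0.105,"ty":0,"tz":0,"turn":0,"fingers":0},{"tx":-0.14,"ty":0,"tz":0,"turn":0,"fingers":0},{"tx":-0.175,"ty":0,"tz":0,"turn":0,"fingers":0},{"tx":-0.21,"ty":0,"tz":0,"turn":0,"fingers":0},{"tx":-0.245,"ty":0,"tz":0,"turn":0,"fingers":0},{"tx":-0.28,"ty":0,"tz":0,"turn":0,"fingers":0},{"tx":-0.315,"ty":0,"tz":0,"turn":0,"fingers":0},{"tx":-0.35,"ty":0,"tz":0,"turn":0,"fingers":0},{"tx":-0.385,"ty":0,"tz":0,"turn":0,"fingers":0},{"tx":-0.42,"ty":0,"tz":0,"turn":0,"fingers":0},{"tx":-0.45,"ty":0,"tz":0,"turn":0,"fingers":0},{"tx":-0.48,"ty":0,"tz":0,"turn":0,"fingers":0},{"tx":-0.505,"ty":0,"tz":0,"turn":0,"fingers":0},{"tx":-0.53,"ty":0,"tz":0,"turn":0,"fingers":0},{"tx":-0.545,"ty":0,"tz":0,"turn":0,"fingers":0},{"tx":-0.555,"ty":0,"tz":0,"turn":0,"fingers":0},{"tx":-0.56,"ty":0,"tz":0,"turn":0,"fingers":0}]'
python3 - <<'E'
from h import *
look("w5")
E
```

```text
clock: 10.2
eef_pos: [440.9, 263.0, 5.2]
eef_rot: [-1.57, 0.001, -1.459]
wrist_force: [0.8, 0.3, -0.5]
finger_gap: 0.6
[315. 195.] 1054 world [435.4 290.   15. ] tool [-27.4  -9.8  -2.4]
```

View pics/w5.png

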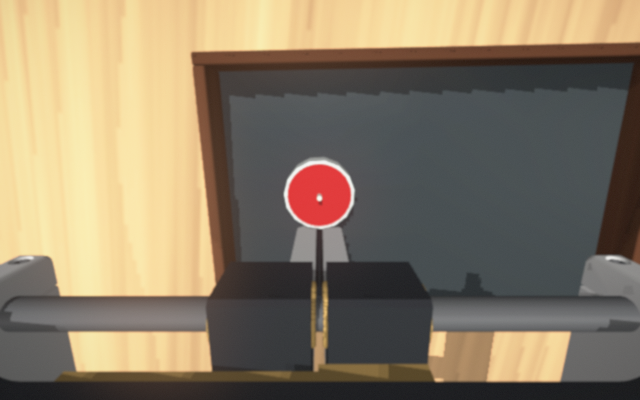

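Tea light 1 is at (319,195), well inside the tray's left part. I retreat, rise and go to tea light 2.

```bash
python3 -m creep '[{"tx":0.03,"ty":0,"tz":0,"turn":0,"fingers":0},{"tx":0.08,"ty":0,"tz":0,"turn":0,"fingers":0},{"tx":0.13,"ty":-0.05,"tz":0,"turn":0,"fingers":0},{"tx":0.18,"ty":-0.2,"tz":0,"turn":0,"fingers":0},{"tx":0.3,"ty":-0.38,"tz":0,"turn":0,"fingers":0},{"tx":0.5,"ty":-0.4,"tz":0.05,"turn":0,"fingers":0},{"tx":0.7,"ty":-0.4,"tz":0.1,"turn":-0.013,"fingers":0},{"tx":0.9,"ty":-0.4,"tz":0.15,"turn":-0.013,"fingers":0},{"tx":1,"ty":-0.4,"tz":0.2,"turn":-0.013,"fingers":0}]'
python3 -m creep '[{"tx":0.2,"ty":0,"tz":0.05,"turn":0,"fingers":0},{"tx":0.4,"ty":0,"tz":0.1,"turn":0,"fingers":0},{"tx":0.6,"ty":0,"tz":0.15,"turn":0,"fingers":0},{"tx":0.8,"ty":0,"tz":0.2,"turn":0,"fingers":0},{"tx":0.97,"ty":0,"tz":0.2,"turn":0,"fingers":0}]'
python3 - <<'E'
from h import *
phi,s,e,L=plan((570.,-168.3),(498,298)); go(*s,80,phi)
E
```

```text
clock: 11.15
eef_pos: [503.3, 65.2, 86.1]
eef_rot: [-1.569, 0.0, -1.421]
wrist_force: [0.1, -0.3, -0.0]
finger_gap: 0.2
clock: 11.65
eef_pos: [572.3, -123.6, 86.9]
eef_rot: [-1.568, -0.0, -1.422]
wrist_force: [-0.7, -0.2, 0.5]
finger_gap: 0.4
t 11.65 pos [ 572.3 -123.6   86.9] phi 98.55 -> tx ty tz [ 0.4444  0.0345 -0.0439] turn -0.0013
```

```bash
python3 -m creep '[{"tx":0.2,"ty":0.01,"tz":-0.02,"turn":0,"fingers":0},{"tx":0.38,"ty":0.03,"tz":-0.044,"turn":-0.001,"fingers":0},{"tx":0.444,"ty":0.034,"tz":-0.044,"turn":-0.001,"fingers":0},{"tx":0.444,"ty":0.034,"tz":-0.044,"turn":-0.001,"fingers":0},{"tx":0.444,"ty":0.034,"tz":-0.044,"turn":-0.001,"fingers":0}]'
python3 - <<'E'
from h import *
look("w6")
phi,s,e,L=plan((570.,-168.8),(498,298)); go(*s,5,phi)
E
```

```text
clock: 12.15
eef_pos: [576.7, -212.0, 80.4]
eef_rot: [-1.568, -0.0, -1.418]
wrist_force: [0.3, 0.7, -0.3]
finger_gap: 0.2
[445. 148.] 1425 world [ 662.8 -153.3   15. ] tool [-44.9  65.7  93.9]
[319. 151.] 1398 world [ 570.2 -170.    15. ] tool [-42.4  65.4  -0.2]
t 12.2 pos [ 576.8 -211.5   80.5] phi 98.77 -> tx ty tz [ 0.0086  0.3773 -0.0021] turn 0.0
```

View pics/w6.png

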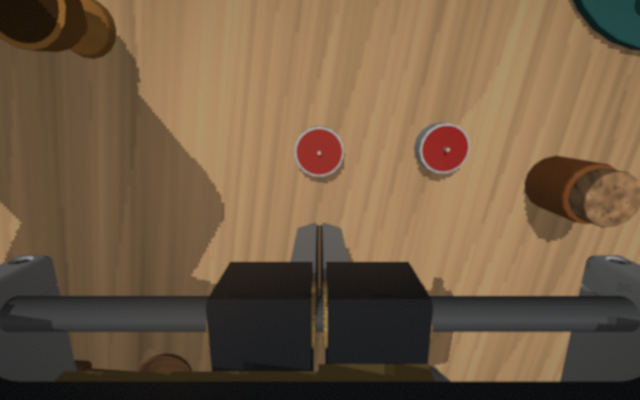

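Tea light 2 is centred ahead at (319,151). I descend and push.

```bash
python3 -m creep '[{"tx":0,"ty":0.15,"tz":0,"turn":0,"fingers":0},{"tx":0,"ty":0.28,"tz":0,"turn":0,"fingers":0},{"tx":0,"ty":0.35,"tz":0,"turn":0,"fingers":0},{"tx":0,"ty":0.377,"tz":0,"turn":0,"fingers":0},{"tx":0,"ty":0.377,"tz":0,"turn":0,"fingers":0},{"tx":-0.03,"ty":0.377,"tz":0,"turn":0,"fingers":0},{"tx":-0.05,"ty":0.377,"tz":0,"turn":0,"fingers":0},{"tx":-0.065,"ty":0.377,"tz":0,"turn":0,"fingers":0},{"tx":-0.08,"ty":0.377,"tz":0,"turn":0,"fingers":0},{"tx":-0.1,"ty":0.377,"tz":0,"turn":0,"fingers":0},{"tx":-0.125,"ty":0.377,"tz":0,"turn":0,"fingers":0},{"tx":-0.15,"ty":0.377,"tz":0,"turn":0,"fingers":0},{"tx":-0.18,"ty":0.377,"tz":0,"turn":0,"fingers":0},{"tx":-0.21,"ty":0.377,"tz":0,"turn":0,"fingers":0},{"tx":-0.24,"ty":0.377,"tz":0,"turn":0,"fingers":0},{"tx":-0.27,"ty":0.377,"tz":0,"turn":0,"fingers":0},{"tx":-0.3,"ty":0.377,"tz":0,"turn":0,"fingers":0},{"tx":-0.33,"ty":0.377,"tz":0,"turn":0,"fingers":0},{"tx":-0.35,"ty":0.377,"tz":0,"turn":0,"fingers":0},{"tx":-0.36,"ty":0.377,"tz":0,"turn":0,"fingers":0}]'
python3 - <<'E'
from h import *
look("w7")
phi,s,e,L=plan((570.,-168.8),(498,298)); go(*e,5,phi)
E
```

```text
clock: 14.2
eef_pos: [566.0, -139.9, 5.1]
eef_rot: [-1.568, -0.0, -1.417]
wrist_force: [-0.1, 0.5, -0.4]
finger_gap: 0.3
[319. 195.] 2828 world [ 561.6 -112.7   15. ] tool [-27.5  -9.9  -0.1]
[486. 278.] 1028 world [ 663.3 -146.6   15. ] tool [21.5 -9.7 95.2]
t 14.25 pos [ 565.9 -139.9    5.1] phi 98.8 -> tx ty tz [-2.0805e+00  3.0000e-04 -1.0000e-03] turn 0.0001
```

```bash
python3 -m creep '[{"tx":-0.015,"ty":0,"tz":0,"turn":0,"fingers":0},{"tx":-0.04,"ty":0,"tz":0,"turn":0,"fingers":0},{"tx":-0.07,"ty":0,"tz":0,"turn":0,"fingers":0},{"tx":-0.1,"ty":0,"tz":0,"turn":0,"fingers":0},{"tx":-0.13,"ty":0,"tz":0,"turn":0,"fingers":0},{"tx":-0.16,"ty":0,"tz":0,"turn":0,"fingers":0},{"tx":-0.19,"ty":0,"tz":0,"turn":0,"fingers":0},{"tx":-0.22,"ty":0,"tz":0,"turn":0,"fingers":0},{"tx":-0.25,"ty":0,"tz":0,"turn":0,"fingers":0},{"tx":-0.28,"ty":0,"tz":0,"turn":0,"fingers":0},{"tx":-0.31,"ty":0,"tz":0,"turn":0,"fingers":0},{"tx":-0.34,"ty":0,"tz":0,"turn":0,"fingers":0},{"tx":-0.37,"ty":0,"tz":0,"turn":0,"fingers":0},{"tx":-0.4,"ty":0,"tz":0,"turn":0,"fingers":0},{"tx":-0.43,"ty":0,"tz":0,"turn":0,"fingers":0},{"tx":-0.46,"ty":0,"tz":0,"turn":0,"fingers":0},{"tx":-0.49,"ty":0,"tz":0,"turn":0,"fingers":0},{"tx":-0.52,"ty":0,"tz":0,"turn":0,"fingers":0},{"tx":-0.54,"ty":0,"tz":0,"turn":0,"fingers":0},{"tx":-0.55,"ty":0,"tz":0,"turn":0,"fingers":0}]'
python3 - <<'E'
from h import *
look("w8")
phi,s,e,L=plan((570.,-168.8),(498,298)); go(*e,5,phi)
E
```

```text
clock: 16.25
eef_pos: [549.1, -30.7, 5.1]
eef_rot: [-1.568, -0.0, -1.417]
wrist_force: [0.1, -0.2, 0.2]
finger_gap: 0.4
[319. 195.] 2835 world [544.7  -3.5  15. ] tool [-27.6  -9.9  -0.1]
t 16.3 pos [549.1 -30.7   5.1] phi 98.82 -> tx ty tz [-1.5281e+00  4.0000e-04 -7.0000e-04] turn 0.0003
```

```bash
python3 -m creep '[{"tx":-0.015,"ty":0,"tz":0,"turn":0,"fingers":0},{"tx":-0.04,"ty":0,"tz":0,"turn":0,"fingers":0},{"tx":-0.07,"ty":0,"tz":0,"turn":0,"fingers":0},{"tx":-0.1,"ty":0,"tz":0,"turn":0,"fingers":0},{"tx":-0.13,"ty":0,"tz":0,"turn":0,"fingers":0},{"tx":-0.16,"ty":0,"tz":0,"turn":0,"fingers":0},{"tx":-0.19,"ty":0,"tz":0,"turn":0,"fingers":0},{"tx":-0.22,"ty":0,"tz":0,"turn":0,"fingers":0},{"tx":-0.25,"ty":0,"tz":0,"turn":0,"fingers":0},{"tx":-0.28,"ty":0,"tz":0,"turn":0,"fingers":0},{"tx":-0.31,"ty":0,"tz":0,"turn":0,"fingers":0},{"tx":-0.34,"ty":0,"tz":0,"turn":0,"fingers":0},{"tx":-0.37,"ty":0,"tz":0,"turn":0,"fingers":0},{"tx":-0.4,"ty":0,"tz":0,"turn":0,"fingers":0},{"tx":-0.43,"ty":0,"tz":0,"turn":0,"fingers":0},{"tx":-0.46,"ty":0,"tz":0,"turn":0,"fingers":0},{"tx":-0.49,"ty":0,"tz":0,"turn":0,"fingers":0},{"tx":-0.52,"ty":0,"tz":0,"turn":0,"fingers":0},{"tx":-0.54,"ty":0,"tz":0,"turn":0,"fingers":0},{"tx":-0.55,"ty":0,"tz":0,"turn":0,"fingers":0}]'
python3 - <<'E'
from h import *
look("w9")
phi,s,e,L=plan((570.,-168.8),(498,298)); go(*e,5,phi)
E
```

```text
clock: 18.3
eef_pos: [532.2, 78.4, 5.1]
eef_rot: [-1.568, 0.0, -1.417]
wrist_force: [-0.8, -0.1, -0.1]
finger_gap: 0.3
[319. 195.] 2832 world [527.8 105.6  15. ] tool [-27.5  -9.9  -0.1]
t 18.35 pos [532.2  78.5   5.1] phi 98.83 -> tx ty tz [-9.759e-01  5.000e-04 -6.000e-04] turn 0.0003
```

View pics/w9.png

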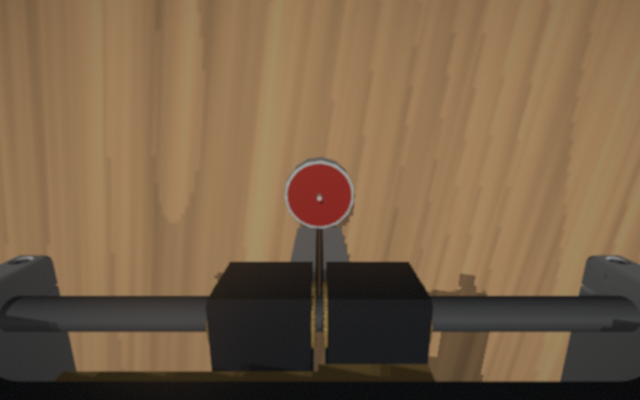

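The tea light is still centred at (319,195) and flat.

```bash
python3 -m creep '[{"tx":-0.015,"ty":0,"tz":0,"turn":0,"fingers":0},{"tx":-0.04,"ty":0,"tz":0,"turn":0,"fingers":0},{"tx":-0.07,"ty":0,"tz":0,"turn":0,"fingers":0},{"tx":-0.1,"ty":0,"tz":0,"turn":0,"fingers":0},{"tx":-0.13,"ty":0,"tz":0,"turn":0,"fingers":0},{"tx":-0.16,"ty":0,"tz":0,"turn":0,"fingers":0},{"tx":-0.19,"ty":0,"tz":0,"turn":0,"fingers":0},{"tx":-0.22,"ty":0,"tz":0,"turn":0,"fingers":0},{"tx":-0.25,"ty":0,"tz":0,"turn":0,"fingers":0},{"tx":-0.28,"ty":0,"tz":0,"turn":0,"fingers":0},{"tx":-0.31,"ty":0,"tz":0,"turn":0,"fingers":0},{"tx":-0.34,"ty":0,"tz":0,"turn":0,"fingers":0},{"tx":-0.37,"ty":0,"tz":0,"turn":0,"fingers":0},{"tx":-0.4,"ty":0,"tz":0,"turn":0,"fingers":0},{"tx":-0.43,"ty":0,"tz":0,"turn":0,"fingers":0},{"tx":-0.455,"ty":0,"tz":0,"turn":0,"fingers":0},{"tx":-0.475,"ty":0,"tz":0,"turn":0,"fingers":0},{"tx":-0.49,"ty":0,"tz":0,"turn":0,"fingers":0}]'
python3 - <<'E'
from h import *
look("w10")
phi,s,e,L=plan((570.,-168.8),(498,298)); go(*e,5,phi)
E
```

```text
clock: 20.15
eef_pos: [517.1, 175.7, 5.1]
eef_rot: [-1.568, 0.0, -1.417]
wrist_force: [-0.4, 0.4, 0.5]
finger_gap: 0.5
[189.  11.] 1363 world [439.4 280.7  15. ] tool [-115.7  -10.1  -60.6]
[320. 194.] 2566 world [513.1 203.   15. ] tool [-27.7  -9.9   0.3]
t 20.2 pos [517.  175.9   5.1] phi 98.85 -> tx ty tz [-4.827e-01  5.000e-04 -3.000e-04] turn 0.0005
```

View pics/w10.png

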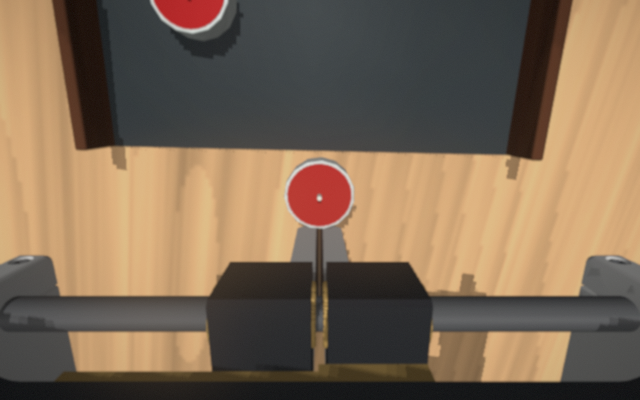

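Tea light 2 at (320,194) is heading into the middle of the opening, which spans about (112,148) to (510,153). Tea light 1 stands inside at the left.

```bash
python3 -m creep '[{"tx":-0.015,"ty":0,"tz":0,"turn":0,"fingers":0},{"tx":-0.04,"ty":0,"tz":0,"turn":0,"fingers":0},{"tx":-0.07,"ty":0,"tz":0,"turn":0,"fingers":0},{"tx":-0.1,"ty":0,"tz":0,"turn":0,"fingers":0},{"tx":-0.13,"ty":0,"tz":0,"turn":0,"fingers":0},{"tx":-0.16,"ty":0,"tz":0,"turn":0,"fingers":0},{"tx":-0.19,"ty":0,"tz":0,"turn":0,"fingers":0},{"tx":-0.22,"ty":0,"tz":0,"turn":0,"fingers":0},{"tx":-0.25,"ty":0,"tz":0,"turn":0,"fingers":0},{"tx":-0.28,"ty":0,"tz":0,"turn":0,"fingers":0},{"tx":-0.31,"ty":0,"tz":0,"turn":0,"fingers":0},{"tx":-0.34,"ty":0,"tz":0,"turn":0,"fingers":0},{"tx":-0.37,"ty":0,"tz":0,"turn":0,"fingers":0},{"tx":-0.4,"ty":0,"tz":0,"turn":0,"fingers":0},{"tx":-0.43,"ty":0,"tz":0,"turn":0,"fingers":0},{"tx":-0.455,"ty":0,"tz":0,"turn":0,"fingers":0},{"tx":-0.475,"ty":0,"tz":0,"turn":0,"fingers":0},{"tx":-0.483,"ty":0,"tz":0,"turn":0,"fingers":0}]'
python3 - <<'E'
from h import *
look("w11")
phi,s,e,L=plan((662.9,-151.5),(560,306)); print(s,phi); go(*s,80,phi)
E
```

```text
clock: 22.0
eef_pos: [502.1, 271.7, 5.1]
eef_rot: [-1.568, 0.0, -1.416]
wrist_force: [0.3, 0.0, 0.3]
finger_gap: 0.2
[180. 196.] 80 world [424.5 287.   15. ] tool [-27.  -10.1 -74.3]
[ 672.77462353 -195.40320957] 102.67591333567294
t 22.05 pos [502.1 271.8   5.1] phi 98.86 -> tx ty tz [ 2.4394 -0.3738  0.4844] turn -0.0212
```

View pics/w11.png

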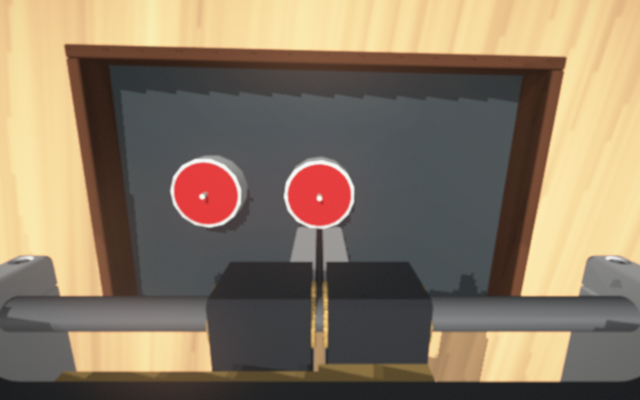

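Two tea lights stand inside, at (206,192) and (319,194). Next I go to the third.

```bash
python3 -m creep '[{"tx":0.03,"ty":0,"tz":0,"turn":0,"fingers":0},{"tx":0.08,"ty":0,"tz":0,"turn":0,"fingers":0},{"tx":0.13,"ty":-0.05,"tz":0,"turn":0,"fingers":0},{"tx":0.18,"ty":-0.2,"tz":0,"turn":0,"fingers":0},{"tx":0.3,"ty":-0.38,"tz":0,"turn":0,"fingers":0},{"tx":0.5,"ty":-0.4,"tz":0.05,"turn":0,"fingers":0},{"tx":0.7,"ty":-0.4,"tz":0.1,"turn":-0.01,"fingers":0},{"tx":0.9,"ty":-0.4,"tz":0.15,"turn":-0.021,"fingers":0},{"tx":1,"ty":-0.4,"tz":0.2,"turn":-0.021,"fingers":0}]'
python3 -m creep '[{"tx":0.2,"ty":0,"tz":0.05,"turn":0,"fingers":0},{"tx":0.4,"ty":0,"tz":0.1,"turn":0,"fingers":0},{"tx":0.6,"ty":0,"tz":0.15,"turn":0,"fingers":0},{"tx":0.8,"ty":0,"tz":0.18,"turn":0,"fingers":0},{"tx":0.97,"ty":0,"tz":0.18,"turn":0,"fingers":0}]'
python3 - <<'E'
from h import *
phi,s,e,L=plan((662.9,-151.5),(560,306)); go(*s,80,phi)
E
```

```text
clock: 22.95
eef_pos: [572.9, 76.4, 86.2]
eef_rot: [-1.567, -0.0, -1.352]
wrist_force: [-0.2, 1.0, -0.3]
finger_gap: 0.6
clock: 23.45
eef_pos: [650.5, -108.2, 87.2]
eef_rot: [-1.567, -0.001, -1.353]
wrist_force: [-0.1, 1.3, 0.6]
finger_gap: 0.7
t 23.45 pos [ 650.5 -108.2   87.2] phi 102.49 -> tx ty tz [0.4496 0.0364 0.0143] turn -0.001
```

```bash
python3 -m creep '[{"tx":0.2,"ty":0.01,"tz":0.01,"turn":0,"fingers":0},{"tx":0.38,"ty":0.03,"tz":0.014,"turn":-0.001,"fingers":0},{"tx":0.45,"ty":0.036,"tz":0.014,"turn":-0.001,"fingers":0},{"tx":0.45,"ty":0.036,"tz":0.014,"turn":-0.001,"fingers":0},{"tx":0.45,"ty":0.036,"tz":0.014,"turn":-0.001,"fingers":0}]'
python3 - <<'E'
from h import *
look("w12")
phi,s,e,L=plan((662.9,-152),(560,306)); go(*s,5,phi)
E
```

```text
clock: 23.95
eef_pos: [672.4, -194.8, 80.4]
eef_rot: [-1.567, -0.001, -1.35]
wrist_force: [-0.4, 1.0, -0.4]
finger_gap: 0.5
[319. 151.] 1395 world [ 662.9 -153.3   15. ] tool [-42.6  65.3  -0.5]
t 24.0 pos [ 672.6 -194.2   80.5] phi 102.72 -> tx ty tz [ 0.0081  0.3776 -0.0027] turn 0.0003
```

View pics/w12.png

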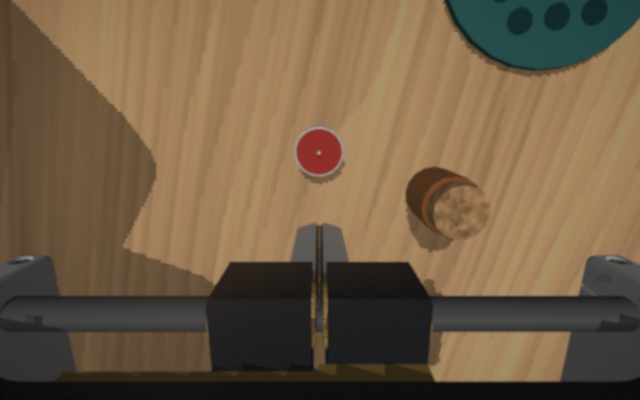

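Tea light 3 is centred at (319,151). The jar at (455,205) is about 67 mm to the side of the fingers, clear of them. I descend and push.

```bash
python3 -m creep '[{"tx":0,"ty":0.15,"tz":0,"turn":0,"fingers":0},{"tx":0,"ty":0.28,"tz":-0.002,"turn":0,"fingers":0},{"tx":0,"ty":0.35,"tz":-0.002,"turn":0,"fingers":0},{"tx":0,"ty":0.377,"tz":-0.002,"turn":0,"fingers":0},{"tx":0,"ty":0.377,"tz":-0.002,"turn":0,"fingers":0},{"tx":-0.03,"ty":0.377,"tz":-0.002,"turn":0,"fingers":0},{"tx":-0.05,"ty":0.377,"tz":-0.002,"turn":0,"fingers":0},{"tx":-0.065,"ty":0.377,"tz":-0.002,"turn":0,"fingers":0},{"tx":-0.08,"ty":0.377,"tz":-0.002,"turn":0,"fingers":0},{"tx":-0.1,"ty":0.377,"tz":-0.002,"turn":0,"fingers":0},{"tx":-0.125,"ty":0.377,"tz":-0.002,"turn":0,"fingers":0},{"tx":-0.15,"ty":0.377,"tz":-0.002,"turn":0,"fingers":0},{"tx":-0.18,"ty":0.377,"tz":-0.002,"turn":0,"fingers":0},{"tx":-0.21,"ty":0.377,"tz":-0.002,"turn":0,"fingers":0},{"tx":-0.24,"ty":0.377,"tz":-0.002,"turn":0,"fingers":0},{"tx":-0.27,"ty":0.377,"tz":-0.002,"turn":0,"fingers":0},{"tx":-0.3,"ty":0.377,"tz":-0.002,"turn":0,"fingers":0},{"tx":-0.33,"ty":0.377,"tz":-0.002,"turn":0,"fingers":0},{"tx":-0.35,"ty":0.377,"tz":-0.002,"turn":0,"fingers":0},{"tx":-0.36,"ty":0.377,"tz":-0.002,"turn":0,"fingers":0}]'
python3 - <<'E'
from h import *
look("w13")
phi,s,e,L=plan((662.9,-152),(560,306)); go(*e,5,phi)
E
```

```text
clock: 26.0
eef_pos: [656.6, -123.6, 5.1]
eef_rot: [-1.567, -0.001, -1.348]
wrist_force: [-0.9, -0.4, -0.1]
finger_gap: 0.5
[319. 195.] 2832 world [650.3 -96.8  15. ] tool [-27.6  -9.9  -0.2]
t 26.05 pos [ 656.6 -123.5    5.1] phi 102.74 -> tx ty tz [-2.0663e+00 -9.0000e-04  2.3000e-03] turn 0.0004
```

```bash
python3 -m creep '[{"tx":-0.015,"ty":0,"tz":0,"turn":0,"fingers":0},{"tx":-0.04,"ty":0,"tz":0,"turn":0,"fingers":0},{"tx":-0.07,"ty":0,"tz":0,"turn":0,"fingers":0},{"tx":-0.1,"ty":0,"tz":0,"turn":0,"fingers":0},{"tx":-0.13,"ty":0,"tz":0,"turn":0,"fingers":0},{"tx":-0.16,"ty":0,"tz":0,"turn":0,"fingers":0},{"tx":-0.19,"ty":0,"tz":0,"turn":0,"fingers":0},{"tx":-0.22,"ty":0,"tz":0,"turn":0,"fingers":0},{"tx":-0.25,"ty":0,"tz":0,"turn":0,"fingers":0},{"tx":-0.28,"ty":0,"tz":0,"turn":0,"fingers":0},{"tx":-0.31,"ty":0,"tz":0,"turn":0,"fingers":0},{"tx":-0.34,"ty":0,"tz":0,"turn":0,"fingers":0},{"tx":-0.37,"ty":0,"tz":0,"turn":0,"fingers":0},{"tx":-0.4,"ty":0,"tz":0,"turn":0,"fingers":0},{"tx":-0.43,"ty":0,"tz":0,"turn":0,"fingers":0},{"tx":-0.46,"ty":0,"tz":0,"turn":0,"fingers":0},{"tx":-0.49,"ty":0,"tz":0,"turn":0,"fingers":0},{"tx":-0.52,"ty":0,"tz":0,"turn":0,"fingers":0},{"tx":-0.54,"ty":0,"tz":0,"turn":0,"fingers":0},{"tx":-0.55,"ty":0,"tz":0,"turn":0,"fingers":0}]'
python3 - <<'E'
from h import *
look("w14")
phi,s,e,L=plan((662.9,-152),(560,306)); go(*e,5,phi)
E
```

```text
clock: 28.05
eef_pos: [632.3, -15.8, 5.0]
eef_rot: [-1.567, -0.001, -1.348]
wrist_force: [-0.2, -1.3, 0.6]
finger_gap: 0.6
[319. 195.] 2817 world [625.9  11.   15. ] tool [-27.5 -10.   -0.2]
t 28.1 pos [632.3 -15.7   5. ] phi 102.76 -> tx ty tz [-1.5138e+00 -8.0000e-04  2.7000e-03] turn 0.0005
```

View pics/w14.png

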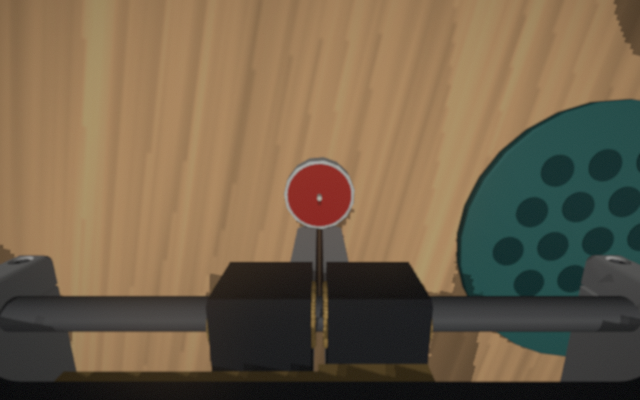

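The tea light is centred at (319,195), and the trivet, whose left edge is near (460,230), is clear.

```bash
python3 -m creep '[{"tx":-0.015,"ty":0,"tz":0,"turn":0,"fingers":0},{"tx":-0.04,"ty":0,"tz":0,"turn":0,"fingers":0},{"tx":-0.07,"ty":0,"tz":0,"turn":0,"fingers":0},{"tx":-0.1,"ty":0,"tz":0,"turn":0,"fingers":0},{"tx":-0.13,"ty":0,"tz":0,"turn":0,"fingers":0},{"tx":-0.16,"ty":0,"tz":0,"turn":0,"fingers":0},{"tx":-0.19,"ty":0,"tz":0,"turn":0,"fingers":0},{"tx":-0.22,"ty":0,"tz":0,"turn":0,"fingers":0},{"tx":-0.25,"ty":0,"tz":0,"turn":0,"fingers":0},{"tx":-0.28,"ty":0,"tz":0,"turn":0,"fingers":0},{"tx":-0.31,"ty":0,"tz":0,"turn":0,"fingers":0},{"tx":-0.34,"ty":0,"tz":0,"turn":0,"fingers":0},{"tx":-0.37,"ty":0,"tz":0,"turn":0,"fingers":0},{"tx":-0.4,"ty":0,"tz":0,"turn":0,"fingers":0},{"tx":-0.43,"ty":0,"tz":0,"turn":0,"fingers":0},{"tx":-0.46,"ty":0,"tz":0,"turn":0,"fingers":0},{"tx":-0.49,"ty":0,"tz":0,"turn":0,"fingers":0},{"tx":-0.52,"ty":0,"tz":0,"turn":0,"fingers":0},{"tx":-0.54,"ty":0,"tz":0,"turn":0,"fingers":0},{"tx":-0.55,"ty":0,"tz":0,"turn":0,"fingers":0}]'
python3 - <<'E'
from h import *
look("w15")
phi,s,e,L=plan((662.9,-152),(560,306)); go(*e,5,phi)
E
```

```text
clock: 30.1
eef_pos: [607.9, 92.0, 4.9]
eef_rot: [-1.567, -0.001, -1.348]
wrist_force: [0.1, 0.0, 0.4]
finger_gap: 0.6
[319. 195.] 2832 world [601.5 118.8  15. ] tool [-27.6 -10.1  -0.2]
t 30.15 pos [607.9  92.    4.9] phi 102.78 -> tx ty tz [-9.613e-01 -8.000e-04  3.000e-03] turn 0.0006
```

```bash
python3 -m creep '[{"tx":-0.015,"ty":0,"tz":0,"turn":0,"fingers":0},{"tx":-0.04,"ty":0,"tz":0,"turn":0,"fingers":0},{"tx":-0.07,"ty":0,"tz":0,"turn":0,"fingers":0},{"tx":-0.1,"ty":0,"tz":0,"turn":0,"fingers":0},{"tx":-0.13,"ty":0,"tz":0,"turn":0,"fingers":0},{"tx":-0.16,"ty":0,"tz":0,"turn":0,"fingers":0},{"tx":-0.19,"ty":0,"tz":0,"turn":0,"fingers":0},{"tx":-0.22,"ty":0,"tz":0,"turn":0,"fingers":0},{"tx":-0.25,"ty":0,"tz":0,"turn":0,"fingers":0},{"tx":-0.28,"ty":0,"tz":0,"turn":0,"fingers":0},{"tx":-0.31,"ty":0,"tz":0,"turn":0,"fingers":0},{"tx":-0.34,"ty":0,"tz":0,"turn":0,"fingers":0},{"tx":-0.37,"ty":0,"tz":0,"turn":0,"fingers":0},{"tx":-0.39,"ty":0,"tz":0,"turn":0,"fingers":0},{"tx":-0.4,"ty":0,"tz":0,"turn":0,"fingers":0}]'
python3 - <<'E'
from h import *
look("w16")
phi,s,e,L=plan((662.9,-152),(560,306)); go(*e,5,phi)
E
```

```text
clock: 31.65
eef_pos: [590.1, 170.5, 4.9]
eef_rot: [-1.567, -0.001, -1.347]
wrist_force: [-0.6, 0.2, -0.1]
finger_gap: 0.5
[319. 195.] 2795 world [583.7 197.3  15. ] tool [-27.5 -10.1  -0.2]
t 31.7 pos [590.  170.6   4.9] phi 102.8 -> tx ty tz [-0.5587 -0.0009  0.0032] turn 0.0007
```

View pics/w16.png

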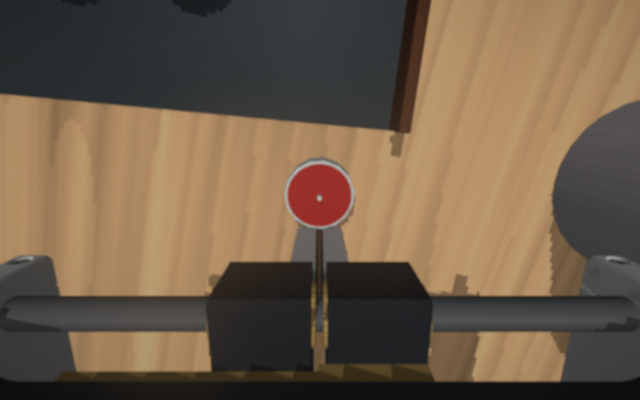

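The opening's right end is at (393,130), about 22 mm clear of the tea light's right edge, and the path leads away from that wall. The canister is over 40 mm outside the gripper body.

```bash
python3 -m creep '[{"tx":-0.015,"ty":0,"tz":0,"turn":0,"fingers":0},{"tx":-0.04,"ty":0,"tz":0,"turn":0,"fingers":0},{"tx":-0.07,"ty":0,"tz":0,"turn":0,"fingers":0},{"tx":-0.1,"ty":0,"tz":0,"turn":0,"fingers":0},{"tx":-0.13,"ty":0,"tz":0,"turn":0,"fingers":0},{"tx":-0.16,"ty":0,"tz":0,"turn":0,"fingers":0},{"tx":-0.19,"ty":0,"tz":0,"turn":0,"fingers":0},{"tx":-0.22,"ty":0,"tz":0,"turn":0,"fingers":0},{"tx":-0.25,"ty":0,"tz":0,"turn":0,"fingers":0},{"tx":-0.28,"ty":0,"tz":0,"turn":0,"fingers":0},{"tx":-0.31,"ty":0,"tz":0,"turn":0,"fingers":0},{"tx":-0.34,"ty":0,"tz":0,"turn":0,"fingers":0},{"tx":-0.37,"ty":0,"tz":0,"turn":0,"fingers":0},{"tx":-0.4,"ty":0,"tz":0,"turn":0,"fingers":0},{"tx":-0.43,"ty":0,"tz":0,"turn":0,"fingers":0},{"tx":-0.46,"ty":0,"tz":0,"turn":0,"fingers":0},{"tx":-0.49,"ty":0,"tz":0,"turn":0,"fingers":0},{"tx":-0.515,"ty":0,"tz":0,"turn":0,"fingers":0},{"tx":-0.53,"ty":0,"tz":0,"turn":0,"fingers":0},{"tx":-0.54,"ty":0,"tz":0,"turn":0,"fingers":0}]'
python3 - <<'E'
from h import *
look("w17")
E
```

```text
clock: 33.7
eef_pos: [566.0, 276.1, 4.8]
eef_rot: [-1.567, -0.0, -1.347]
wrist_force: [-0.6, -2.1, -0.4]
finger_gap: 0.3
[ 85. 167.] 2888 world [438.1 290.7  15. ] tool [ -42.5  -10.7 -121.5]
[202. 176.] 2767 world [497.8 299.3  15. ] tool [-37.7 -10.4 -61.4]
[319. 195.] 2621 world [559.6 303.   15. ] tool [-27.6 -10.2  -0.2]
```

View pics/w17.png

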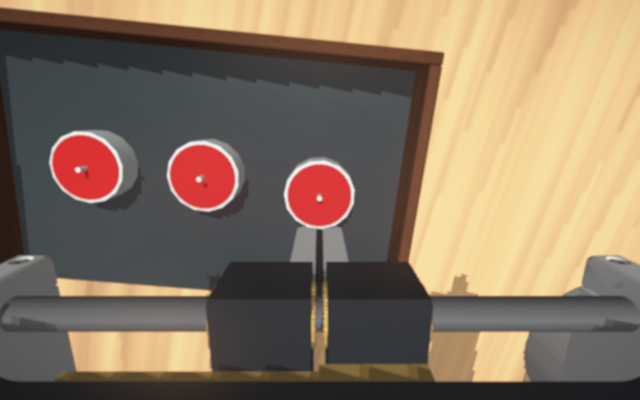

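All three stand inside the tray, at (85,167), (202,176) and (319,195). I back out along the same line, rise, and check with the fixed cameras.

```bash
python3 -m creep '[{"tx":0.03,"ty":0,"tz":0,"turn":0,"fingers":0},{"tx":0.08,"ty":0,"tz":0,"turn":0,"fingers":0},{"tx":0.13,"ty":0,"tz":0,"turn":0,"fingers":0},{"tx":0.15,"ty":-0.1,"tz":0,"turn":0,"fingers":0},{"tx":0.15,"ty":-0.3,"tz":0,"turn":0,"fingers":0},{"tx":0.15,"ty":-0.5,"tz":0,"turn":0,"fingers":0},{"tx":0.25,"ty":-0.7,"tz":-0.1,"turn":0,"fingers":0},{"tx":0.45,"ty":-0.9,"tz":-0.2,"turn":0,"fingers":0},{"tx":0.65,"ty":-1,"tz":-0.3,"turn":0,"fingers":0},{"tx":0.85,"ty":-1,"tz":-0.4,"turn":0,"fingers":0},{"tx":1,"ty":-1,"tz":-0.4,"turn":0,"fingers":0},{"tx":1,"ty":-1,"tz":-0.4,"turn":0,"fingers":0},{"tx":1,"ty":-1,"tz":-0.4,"turn":0,"fingers":0}]'
python3 - <<'E'
from h import *
from cell import optics
look("w18")
C={}
for n in ("scene","side"):
    c=optics.camera(n); C[n]=c; cv2.imwrite(f"pics/{n}1.png",c["frame"][:,:,::-1]); np.savez(f"{n}1.npz",**c)
    for p,a in reds(c): print(n,p.round(0),a,onz(c,*p,15).round(1))
for p,_ in reds(C["scene"]):
    for q,_ in reds(C["side"]):
        X,e=tri(C["scene"],p,C["side"],q)
        if e<12 and abs(X[2]-15)<15: print(X.round(1),e.round(1))
E
```

```text
clock: 35.05
eef_pos: [531.5, 62.5, 204.7]
eef_rot: [-1.567, -0.0, -1.349]
wrist_force: [0.0, -0.1, 0.4]
finger_gap: 0.6
scene [363.  82.] 24 [432.4 286.8  15. ]
scene [384.  90.] 75 [495.2 304.1  15. ]
scene [403. 101.] 85 [558.  307.7  15. ]
side [223. 286.] 87 [561.2 303.6  15. ]
side [242. 298.] 100 [499.6 298.9  15. ]
side [265. 310.] 107 [439.1 290.8  15. ]
[435.3 289.1  15.9] 7.5
[496.8 301.1  18.4] 0.4
[559.  305.3  17.6] 0.6
```

View pics/scene1.png

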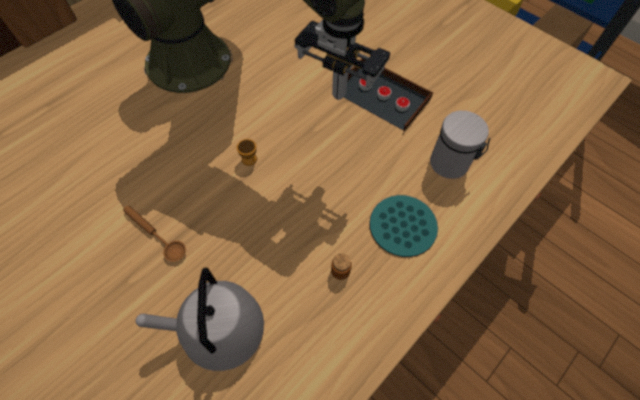

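View pics/side1.png

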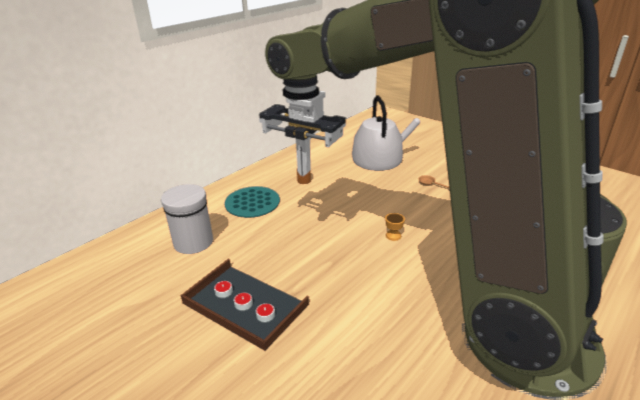

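View pics/w18.png

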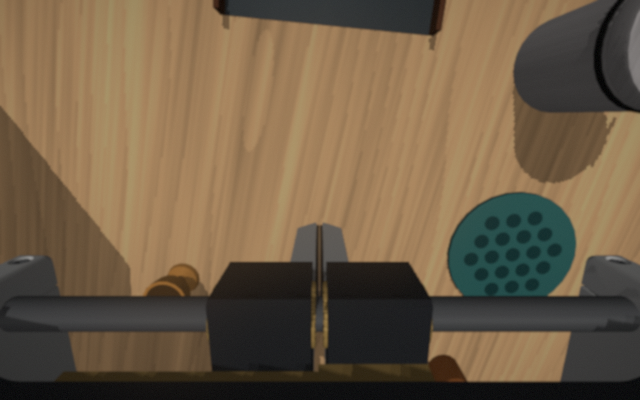

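The side view shows the three tea lights upright in the tray at (223,286), (242,298) and (265,310). In the scene view the bystanders are at their starting pixels: kettle (220,325), canister (460,145), trivet (403,225), jar (341,268), egg cup (247,152) and spoon (150,235). The hand is clear.

```bash
python3 - <<'E'
from cell import manip
print(manip.sign_off())
E
```

```text
the job is handed in; nothing more can be done
None
```

All three tea lights stand wholly inside the tray, and I have handed the job in at about 35 s of the 72 s allowed. I pushed them one at a time with closed fingers, at roughly 60–70 mm/s, in through the open side. The hand then backed out and rose to about 205 mm, touching nothing.

**Tea lights:** the last checks put them upright at about (437, 290), (497, 300) and (559, 304) mm, well clear of the walls and the open edge.

**Bystanders:** the kettle, canister, trivet, jar, egg cup and spoon look unmoved, judged by eye from the before and after scene pictures.

**Forces:** the wrist force readings stayed around 2 N or less.

**Checks that disagreed or failed:**
- For the near-side tea light, the final two-view measurement had a 7.5 mm ray gap because the gripper partly hid it in the scene camera. The side view alone and an earlier wrist view agree on its position.
- One early move was refused for missing keys, and nothing moved.

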